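# Run a pipe carrier round the bend of its track and lock it at the stop

## Robot

A 6-joint arm with a two-finger parallel gripper is mounted at the origin on the work surface. World frame = base frame: x ahead of the robot, y to its left, z up, the work surface at z = 0. Lengths are in m, angles in rad, forces in N, time in s.
With the tool pointing down it reaches from about 0.35 to 0.775 m from the base axis. Payload 7.3 kg.
Tool frame: the origin (TCP) lies at the very end of the fingers, on their centre line; the grasp point (between the pads) lies 19 mm behind it; z points along the fingers, y is the line along which they close (so a half turn about z gives the same grasp; the last joint's range is limited). The gripper opens to 92 mm and grips with 3 to 60 N. Pads are 19 mm wide; open, the fingers measure 130 mm over their backs; the gripper's body (75 mm by 190 mm) begins 47 mm behind the grasp point.
Start: joints at [1.13, 0.342, 1.524, -0, 1.275, -0.146], TCP at [0.153, 0.502, 0.227] pointing down, gripper open.
Joint ranges: [-2.53, 2.53], [-0.77, 2.02], [0.04, 2.7], [-1, 4.14], [0.28, 2.66], [-3.11, 3.11]. Speed limits (rad/s): [2.57, 2.57, 3.14, 3.14, 3.14, 3.14].

## Interface

Orientations are given as a unit quaternion [w, x, y, z].
In Python, from bench import bot gives the robot as it stands.
- The arm moves only by the tool send_rows, never from a script. Its arguments are lists of equal length, an entry for each row: "slide": the shift along the tool's x, y, z in mm, a list of three; "rot": the turn, a rotation vector about the tool's x, y, z in rad, a list of three; "claw": the finger opening in mm, from 0 to 91.8. A call has 1 to 20 rows; each row is the pose to reach, as a shift and turn from the pose commanded when the call began, along the tool's axes at that moment; what a row does not reach only later rows make up. A row lasts 1/12 s, in which the tool goes at most 41.7 mm and 7.16 degrees, less where a joint would pass 70% of its speed; a pose out of reach is approached as far as the arm can. A call with a gripper value outside its range is refused whole. The fingers move at their own pace and stop on an object; "squeeze" is the grip in N (left out, the last holds). Time passes only in rows, so rows that repeat a pose let the fingers close. It gives the time, the measured TCP pose, the force, the opening and the grip force at its end, in the units of the state.
- bot.read_state(): the state, without advancing time (a new reading comes with each control period).
- bot.read_camera(name): name is "scene" or "top" or "wrist"; returns (picture, depth): 420x560x3 uint8, blue, green, red; 420x560 float32, m along the optical axis (not along the pixel's ray), 0 where there is no reading.
- bot.get_calibration(name): a dict with "camera_matrix" (3x3 intrinsics, pixels), "rvec" (rotation vector, rad) and "tvec" (3), from world to camera coordinates, as OpenCV has them; the wrist camera has in their place "tool_from_camera" (4x4, takes a point from camera to tool coordinates, whose origin is the TCP and whose axes are the flange's). Camera axes: x right, y down, z forward; pixel columns grow to the right and rows downward; lengths in m; the calibration is good to about 2 mm. A picture is of the moment at which its call begins: read the wrist's pose just before it. get_calibration takes no time and is no camera call.
- bot.hand_in(): hands the job in; it is judged then, once.
Trained networks look in the newest picture that a camera, given by its name, has taken for a name from the list of things; names that differ only in an ending like _2 or _b are one class to them, and where a whole thing is asked for, a point or a joint stands for the part that bears it (a point fixed in the world has none). Each returns a list of dicts, best first, with "p" (0 to 1); they miss things now and then, are a little off and sometimes report something else, mostly with a low value. They report only what shows in the picture. A call takes as long as a camera call. They do not tell look-alikes from the thing itself.
- bot.recognise(camera, name): "point" ([x, y, z] in m, in the coordinates of the camera as it stood for that picture, good to about 4 mm: the middle of the surface that is visible of it).
- bot.outline_of(camera, name): "region" (420x560 bool, what is visible of it).
The state is a dict: "time": time; "q": joint angles; "qd": joint speeds; "joint_efforts": joint torques, N m; "eef_pos": TCP position; "ee_rot": TCP orientation; "wrist_force": force on the tool from outside, world axes, zero at the start; "wrist_torque": the same for the moment, N m; "finger_gap": finger opening in m; "gripper_force": force on a finger pad.
Only numpy, scipy, OpenCV 4.12 (cv2) and the standard library are available. Lean on these libraries where they do the work, as an engineer would, in place of code of your own. Each camera call takes 0.05 s, during which the arm holds its last target. There are 200 camera calls.

## Task

Slide the blue carrier with its upright pipe along its track, round the bend, until it meets the screw of the red end stop, and press it home there by feel, firmly but gently; keep it down in the channel and never force it or let it jam. Then swing the yellow keeper fully across the channel behind the carrier so that it cannot run back to the bend, let go of everything, and leave the other things on the bench alone.

Things in the scene. Friction and masses are not known exactly. Their poses are not given: they have to be found in the camera images.
- track: Fixed plywood board 320 x 360 mm, 18 mm thick, with a channel 39 mm wide between steel rails (6 mm thick, tops 32 mm above the table). Origin on the table top, z up. The channel, in the track's x, y (mm): closed at (-90,-147), straight along +y to (-90,-10), a quarter bend to the right about point bend, then from (10,90) straight along +x to the red end stop.
- bend (a point): Centre of the bend, at (10,-10) mm in the track's x, y, on the board (18 mm above the table). The channel's centreline has a radius of 100 mm here. The pipe's axis runs up to 4.6 mm inside that centreline in the bend, because the carrier's two shoes follow it.
- pipe_mid (a point): On the axis of the upright grey pipe fixed in the blue carrier, 52 mm above the channel floor (70 mm above the table); x is lengthwise, the direction of travel, z up. The pipe is 27 mm across and stands from the deck, 44.5 mm above the table, up to 100 mm. The carrier starts in the first straight, loose in the channel; pushed high on the pipe it tips, so push low, near this point.
- carrier: The blue steel carrier, 0.5 to 0.75 kg; origin on the channel floor under the pipe. Two round white shoes 36 mm across, 30 mm ahead of and behind the pipe's axis, have 1.5 mm play each side. Deck 100 x 40 mm with round ends, 34.5 to 44.5 mm above the table. It slides with 1 to 4 N. Over 25 N against channel or stop (weight included) is forcing it: the rails are stiff, so let it find its line sideways.
- end_stop: Red block fixed at the channel's end, 24 mm along x, 48 wide, 34 high (top 52 mm above the table). Origin at the centre of its underside on the board. From its face sticks a steel stop screw (head 18 mm across, 40 mm above the table) whose setting differs each time: its tip is 24 to 44 mm before the origin, so it must be felt. Home is a push of 6 to 9 N, held half a second; over 12 N shifts it, which is a failure.
- home (a point): Point on the channel floor, 18 mm above the table, at (92,90) mm in the track's x, y. A carrier that is home has its pipe's axis 0 to 20 mm before this point, depending on the stop screw's setting. Its x axis is the track's x, the direction of travel.
- keeper (a joint): Angle (rad) of the yellow keeper arm about its upright pivot at (12,157) mm in the track's x, y. Starts at 0 to 0.2; at 0 (open) it points along the track's -x, outside the channel; it turns counter-clockwise from above to a stop at 1.571, pointing along the track's -y across the channel, 4 to 24 mm behind a carrier that is home. A stiff pivot (0.06 N m) holds it where left.
- keeper_tab (a point): Middle of the red upright finger peg on the yellow keeper arm, 68 mm from the pivot; 12 mm across, from 45 to 81 mm above the table (this point is at 63 mm). The arm is 12 mm wide, 35 to 45 mm above the table.
- coupling_mid (a point): Bystander: loose dark steel pipe coupling, a ring 38 mm across and 36 mm high, standing on the board inside the bend; this point is at its middle.
- coffee_can: Bystander: red can, 100 mm across, 135 mm high; origin at the centre of its underside.
- screwdriver: Bystander: screwdriver with an orange handle lying on the bench; origin under its middle.
- bolt_dish: Bystander: blue dish, 90 mm across, 35 mm high; origin at the centre of its underside.
Things that resemble listed ones, but are neither listed nor needed, are in the scene too. Leave any brown look-alike of the carrier alone.

How it is judged:
By the outcome, as a careful person would: the job done as asked, in the order asked, and still so for the second after the job is handed in, with the robot touching nothing.
It also fails if it takes over 70 s, if anything falls off the work surface, if the arm or the gripper's body presses on something with over 40 N, if the wrist force passes 120 N, or if a joint passes its speed limit or range.

## Working session

There is one attempt and no reset: what is moved stays moved. The work goes in short steps, Python scripts to look and compute and a tool call to move; the robot and the scene stay as the last step left them, time stands still between calls to the robot, and variables do not carry over. Pictures are saved under pics/ and viewed, at most 10 in all, crops included, and the job is handed in when it is done.

Besides the shell and the picture viewer there is one more tool, called after "Call:" as a command line: name --argument value ..., lists and objects as JSON in quotes. send_rows: Moves the arm, as the interface text tells. Its arguments: {"type":"object","properties":{"slide":{"type":"array","items":{"type":"array","items":{"type":"number"}}},"rot":{"type":"array","items":{"type":"array","items":{"type":"number"}}},"claw":{"type":"array","items":{"type":"number"}},"squeeze":{"type":"number"}},"required":["slide","rot","claw"]}

```bash
mkdir -p pics; ls
cat > h.py <<'E'
import numpy as np, cv2
from bench import bot
from scipy.spatial.transform import Rotation as R
def Tq(s):
    q=s["ee_rot"]; T=np.eye(4); T[:3,:3]=R.from_quat([q[1],q[2],q[3],q[0]]).as_matrix(); T[:3,3]=s["eef_pos"]; return T
def w_from_c(cam,s=None):
    c=bot.get_calibration(cam)
    if cam=="wrist": return Tq(s)@np.array(c["tool_from_camera"])
    T=np.eye(4); T[:3,:3]=cv2.Rodrigues(np.array(c["rvec"],float))[0]; T[:3,3]=np.ravel(c["tvec"]); return np.linalg.inv(T)
def tw(T,p): return T[:3,:3]@np.array(p)+T[:3,3]
def px2w(cam,T,u,v,z):
    K=np.array(bot.get_calibration(cam)["camera_matrix"]); d=T[:3,:3]@np.array([(u-K[0,2])/K[0,0],(v-K[1,2])/K[1,1],1]); o=T[:3,3]
    return o+d*(z-o[2])/d[2]
E
cat > a.py <<'E'
from h import *
s=bot.read_state(); print(s)
for cam in ("top","scene"):
    im,d=bot.read_camera(cam); cv2.imwrite(f"pics/{cam}0.png",im); np.save(f"{cam}d.npy",d)
    T=w_from_c(cam)
    for n in ("track","pipe_mid","carrier","end_stop","keeper","keeper_tab","coupling_mid","coffee_can","screwdriver","bolt_dish"):
        print(cam,n,[(round(r["p"],2),tw(T,r["point"]).round(3).tolist()) for r in bot.recognise(cam,n)][:3])
E
python3 a.py
```

```text
pics
{'time': 0.0, 'q': array([ 1.13000493e+00,  3.42736255e-01,  1.52500478e+00, -5.31960593e-05,
        1.27541909e+00, -1.46033464e-01]), 'qd': array([ 0.00127647,  0.00167276, -0.00152023,  0.00099188, -0.00094784,
       -0.00149023]), 'joint_efforts': array([-2.21997420e-04, -4.31237698e+01, -2.44223481e+01,  7.17388233e-02,
        5.60841768e-02, -1.70287094e-04]), 'eef_pos': array([0.15235093, 0.50197934, 0.22604222]), 'ee_rot': array([-2.02320833e-04,  1.46838297e-01,  9.89160199e-01, -7.57602617e-04]), 'wrist_force': array([-0.65170952, -0.46661426,  0.25206537]), 'wrist_torque': array([-0.01788744, -0.01035402,  0.00263136]), 'gripper_force': 0.0, 'finger_gap': 0.09203700563575418}
top track [(0.79, [0.581, -0.061, 0.017]), (0.2, [0.564, 0.075, 0.049])]
top pipe_mid [(0.84, [0.319, -0.161, 0.026]), (0.79, [0.458, -0.121, 0.044]), (0.77, [0.272, -0.314, 0.023])]
top carrier [(0.87, [0.322, -0.158, 0.026]), (0.85, [0.461, -0.116, 0.043]), (0.82, [0.272, -0.315, 0.028])]
top end_stop [(0.44, [0.727, -0.007, 0.055])]
top keeper [(0.51, [0.562, 0.079, 0.046])]
top keeper_tab 
[... 224 characters left out ...]
cene track [(0.97, [0.617, -0.074, 0.012])]
scene pipe_mid [(0.91, [0.332, -0.167, 0.029]), (0.81, [0.466, -0.125, 0.043]), (0.78, [0.278, -0.324, 0.024])]
scene carrier [(0.79, [0.465, -0.125, 0.037]), (0.71, [0.28, -0.327, 0.026]), (0.68, [0.331, -0.166, 0.027])]
scene end_stop [(0.7, [0.742, -0.005, 0.048])]
scene keeper [(0.73, [0.617, -0.074, 0.014]), (0.48, [0.551, 0.079, 0.043])]
scene keeper_tab [(0.79, [0.556, 0.085, 0.046])]
scene coupling_mid [(0.65, [0.617, -0.187, 0.042]), (0.63, [0.47, -0.127, 0.043])]
scene coffee_can [(0.87, [0.601, 0.401, 0.099]), (0.52, [0.465, -0.127, 0.039])]
scene screwdriver [(0.68, [0.43, -0.457, 0.017])]
scene bolt_dish [(0.82, [0.61, -0.379, 0.017])]
```

View pics/top0.png

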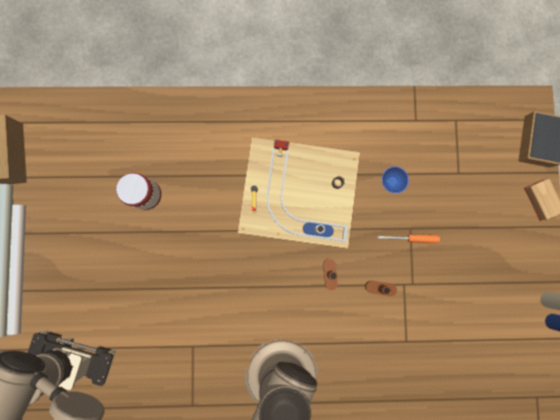

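View pics/scene0.png

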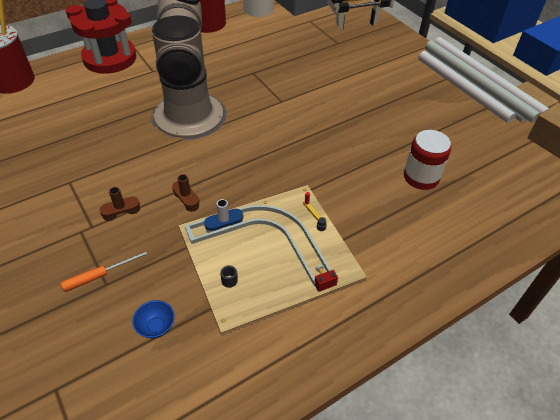

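The blue carrier, the only one in the track, shows at top (318,230) and scene (224,215). The brown look-alikes off the track are at top (331,273) and (381,289), so I leave those alone. The keeper is at top (254,200), the end stop at (281,145) and the coupling at (338,183). Next I fit the track pose from its outline.

```bash
cat > b.py <<'E'
from h import *
from scipy.optimize import least_squares
def corners(cam):
    m=bot.outline_of(cam,"track")[0]["region"].astype(np.uint8)
    c=max(cv2.findContours(m,0,2)[0],key=cv2.contourArea); h=cv2.convexHull(c)
    return h.reshape(-1,2)
for cam in ("top","scene"):
    T=w_from_c(cam); h=corners(cam)
    P=np.array([px2w(cam,T,u,v,0.018)[:2] for u,v in h])
    r=cv2.minAreaRect((P*1000).astype(np.float32)); print(cam,r, [cv2.boxPoints(r).round(0).tolist()])
im=cv2.imread("pics/top0.png"); cv2.imwrite("pics/crop1.png",cv2.resize(im[125:300,225:405],None,fx=3.4,fy=3.4,interpolation=2))
for u,v in ((320.5,229),(281,145),(254,188),(254,210),(338,183)): print(u,v,px2w("top",w_from_c("top"),u,v,0.045).round(3))
E
python3 b.py
```

```text
top ((584.4779052734375, -66.56430053710938), (362.4118957519531, 322.5684509277344), 80.77427673339844) [[[396.0, -220.0], [715.0, -271.0], [773.0, 86.0], [454.0, 138.0]]]
scene ((588.577392578125, -68.4576416015625), (361.2679443359375, 326.6132507324219), 81.58716583251953) [[[401.0, -223.0], [724.0, -271.0], [777.0, 86.0], [453.0, 134.0]]]
320.5 229 [ 0.46  -0.13   0.045]
281 145 [ 0.732 -0.008  0.045]
254 188 [0.593 0.08  0.045]
254 210 [0.522 0.08  0.045]
338 183 [ 0.606 -0.189  0.045]
```

View pics/crop1.png

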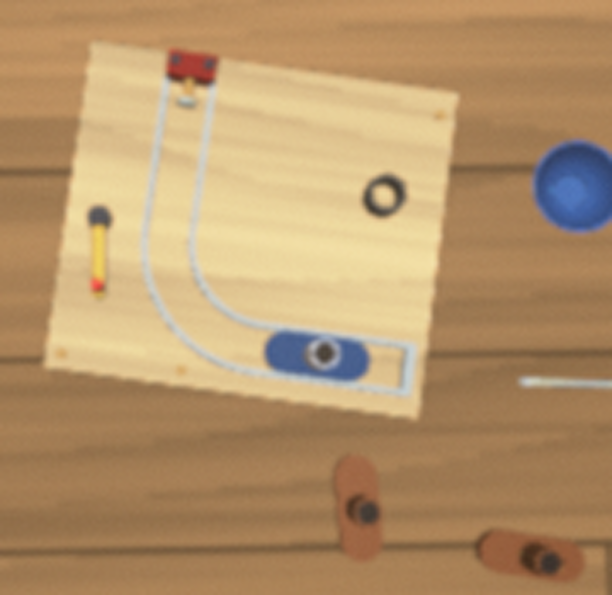

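```bash
cat >> h.py <<'E'
def head(T): return np.degrees(np.arctan2(T[1,1],T[0,1]))
def rows(wps,T=None):
    "wps: (x,y,z mm world, heading of tool y deg); prints slides & rotvec in tool axes for a down-pointing tool"
    s=bot.read_state(); T=Tq(s) if T is None else T
    S=[];Rr=[]
    for x,y,z,h in wps:
        d=T[:3,:3].T@(np.array([x,y,z])-T[:3,3]*1000)
        a=np.radians(h); Rt=np.array([[np.sin(a)*-1,np.cos(a),0],[np.cos(a),np.sin(a),0],[0,0,-1.]]); 
        Rt[:,0]=np.cross(Rt[:,1],Rt[:,2])
        r=R.from_matrix(T[:3,:3].T@Rt).as_rotvec()
        S.append(d.round(1).tolist()); Rr.append(r.round(3).tolist())
    print("slide",S); print("rot",Rr)
    print("t",round(s["time"],2),"pos",(T[:3,3]*1000).round(1),"head",round(head(T),2),"gap",round(s["finger_gap"]*1000,1),"F",s["wrist_force"].round(2),"gf",round(float(s["gripper_force"]),2))
E
python3 -c "
from h import *
print(bot.get_calibration('wrist'))
rows([(500,-70,280,81.2)])"
```

```text
{'camera_matrix': array([[376.95200452,   0.        , 284.7407654 ],
       [  0.        , 376.95200452, 212.13898548],
       [  0.        ,   0.        ,   1.        ]]), 'tool_from_camera': array([[ 8.30497578e-04, -9.58669182e-01, -2.84521896e-01,
         7.71588919e-02],
       [ 9.99999644e-01,  8.38050538e-04,  9.51914747e-05,
         3.51972471e-04],
       [ 1.47186595e-04, -2.84521874e-01,  9.58669537e-01,
        -1.58830382e-01],
       [ 0.00000000e+00,  0.00000000e+00,  0.00000000e+00,
         1.00000000e+00]])}
slide [[-498.8, -446.7, -53.3]]
rot [[0.0, 0.0, -0.141]]
t 1.2 pos [152.5 502.4 226.8] head 73.11 gap 91.6 F [ 0.4  -0.35 -0.65] gf 0.0
```

Call:
send_rows --slide '[[-250, -224, -40], [-499, -447, -40], [-499, -447, -40], [-499, -447, -40], [-499, -447, -40], [-499, -447, -40], [-499, -447, -40], [-499, -447, -40], [-499, -447, -40], [-499, -447, -40], [-499, -447, -40], [-499, -447, -40], [-499, -447, -40], [-499, -447, -40], [-499, -447, -40], [-499, -447, -40], [-499, -447, -40], [-499, -447, -40], [-499, -447, -40], [-499, -447, -40]]' --rot '[[0, 0, -0.07], [0, 0, -0.141], [0, 0, -0.141], [0, 0, -0.141], [0, 0, -0.141], [0, 0, -0.141], [0, 0, -0.141], [0, 0, -0.141], [0, 0, -0.141], [0, 0, -0.141], [0, 0, -0.141], [0, 0, -0.141], [0, 0, -0.141], [0, 0, -0.141], [0, 0, -0.141], [0, 0, -0.141], [0, 0, -0.141], [0, 0, -0.141], [0, 0, -0.141], [0, 0, -0.141]]' --claw '[46, 46, 46, 46, 46, 46, 46, 46, 46, 46, 46, 46, 46, 46, 46, 46, 46, 46, 46, 46]'

```text
time: 2.87
eef_pos: [0.4994, -0.0691, 0.2667]
ee_rot: [-0.0, 0.076, 0.997, 0.0]
wrist_force: [-0.7, -0.0, 0.3]
finger_gap: 0.0459
gripper_force: 0.0
```

```bash
cat > c.py <<'E'
from h import *
s=bot.read_state(); im,d=bot.read_camera("wrist"); cv2.imwrite("pics/w1.png",im); np.savez("w1.npz",d=d,T=w_from_c("wrist",s))
T=w_from_c("wrist",s)
for n in ("pipe_mid","carrier","end_stop","keeper","keeper_tab","coupling_mid"):
    print(n,[(round(r["p"],2),tw(T,r["point"]).round(4).tolist()) for r in bot.recognise("wrist",n)][:3])
rows([(500,-70,280,81.2)])
E
python3 c.py
```

```text
pipe_mid [(0.86, [0.3396, -0.1555, 0.0282]), (0.64, [0.4569, -0.1115, 0.0437])]
carrier [(0.68, [0.3357, -0.1561, 0.0285]), (0.66, [0.4583, -0.1121, 0.0429])]
end_stop [(0.51, [0.7269, -0.0296, 0.0519]), (0.2, [0.5259, -0.0508, 0.0215])]
keeper [(0.89, [0.5524, 0.0822, 0.048]), (0.62, [0.5248, -0.0521, 0.0195]), (0.21, [0.4573, -0.1135, 0.0447])]
keeper_tab [(0.97, [0.5507, 0.0822, 0.0528])]
coupling_mid [(0.65, [0.458, -0.1141, 0.0436])]
slide [[-0.1, -0.3, -13.1]]
rot [[0.0, 0.0, 0.001]]
t 3.22 pos [500.  -69.7 266.9] head 81.24 gap 46.2 F [-0.31  0.23  0.04] gf 0.0
```

View pics/w1.png

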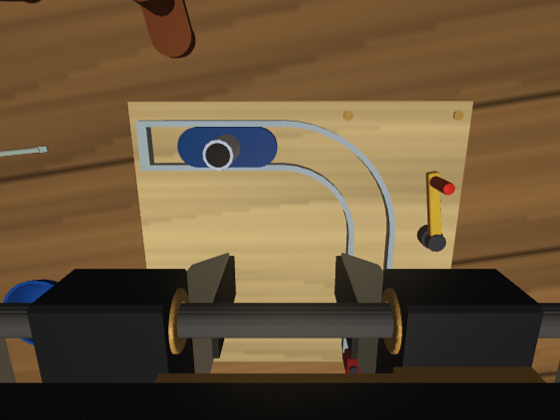

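The wrist view shows the blue carrier with its pipe top at (218,155), the keeper tab top at (449,188) and its pivot at (433,240), and both rails. I'll fit the track to the rails.

```bash
cat > d.py <<'E'
from h import *
from scipy.optimize import least_squares
im=cv2.imread("pics/w1.png"); z=np.load("w1.npz"); T=z["T"]; d=z["d"]
K=np.array(bot.get_calibration("wrist")["camera_matrix"])
hsv=cv2.cvtColor(im,cv2.COLOR_BGR2HSV)
v,u=np.mgrid[0:420,0:560]
P=np.stack([(u-K[0,2])/K[0,0]*d,(v-K[1,2])/K[1,1]*d,d],-1)@T[:3,:3].T+T[:3,3]
m=(hsv[...,1]<45)&(hsv[...,2]>110)&(v>115)&(v<262)&(u>125)&(u<420)&(P[...,2]>.026)&(P[...,2]<.037)
print(m.sum(), "board z",np.median(P[200:240,200:300,2]))
W=np.array([px2w("wrist",T,a,b,.032)[:2] for b,a in zip(*np.nonzero(m))])*1000
def res(p,W=W):
    c,s=np.cos(p[2]),np.sin(p[2]); D=W-p[:2]; x=c*D[:,0]+s*D[:,1]; y=-s*D[:,0]+c*D[:,1]
    r=np.where(y<-10,np.abs(x+90),np.where(x>10,np.abs(y-90),np.abs(np.hypot(x-10,y+10)-100)))
    r=np.where((y<-10)&(r<18),22.5,r)   # end wall: ignore
    return np.clip(r-22.5,-15,15)
f=least_squares(res,[564.7,-73.8,np.radians(-8.8)],loss="soft_l1",f_scale=2); p=f.x
print("track",p[:2].round(1),np.degrees(p[2]).round(2),"rms",np.sqrt((res(p)**2).mean()).round(2), "sd",np.sqrt(np.diag(np.linalg.inv(f.jac.T@f.jac))).round(3))
def tr(w):
    c,s=np.cos(p[2]),np.sin(p[2]); D=np.array(w[:2])*1000-p[:2]; return np.round([c*D[0]+s*D[1],-s*D[0]+c*D[1]],1)
np.save("track.npy",p)
for n,a,b,h in (("pipe top",218,155,.1),("corner",128,102,.018),("corner",472,102,.018),("tab top",449.5,188.5,.081),("pivot",435,242,.05)):
    w=px2w("wrist",T,a,b,h); print(n,w[:2].round(4),tr(w))
mk=P[...,2]; pt=(mk>.09)&(v<200)&(u>180)&(u<260); print("pipe ring px",np.nonzero(pt)[1].mean(),np.nonzero(pt)[0].mean(),pt.sum())
E
python3 d.py
```

```text
3684 board z 0.01894302571305531Traceback (most recent call last):
  File "d.py", line 10, in <module>
    W=np.array([px2w("wrist",T,a,b,.032)[:2] for b,a in zip(*np.nonzero(m))])*1000
                ~~~~^^^^^^^^^^^^^^^^^^^^
  File "h.py", line 12, in px2w
    K=np.array(bot.get_calibration(cam)["camera_matrix"]); d=T[:3,:3]@np.array([(u-K[0,2])/K[0,0],(v-K[1,2])/K[1,1],1]); o=T[:3,3]
               ~~~~~~~~~~~~~~~~~~~^^^^^
ValueError: time passes only in moves, steps and waits
```

Cache the calibration so it's not re-queried for every pixel.

```bash
python3 - <<'E'
t=open('h.py').read()
t=t.replace('def px2w','from functools import lru_cache\n@lru_cache(None)\ndef Kof(cam): return np.array(bot.get_calibration(cam)["camera_matrix"])\ndef px2w').replace('K=np.array(bot.get_calibration(cam)["camera_matrix"]); d=','K=Kof(cam); d=')
open('h.py','w').write(t)
E
python3 d.py
```

```text
3684 board z 0.01894302571305531
track [557.8 -71.4] -8.64 rms 1.67 sd [0.053 0.047 0.001]
pipe top [ 0.4591 -0.1206] [-90.1 -63.5]
corner [ 0.4002 -0.2179] [-133.8 -168.5]
corner [0.4542 0.135 ] [-133.4  188.5]
tab top [0.5247 0.0836] [-55.9 148.2]
pivot [0.5902 0.0793] [  9.5 153.8]
pipe ring px 218.53962703962705 151.0 858
```

```bash
python3 -c "
from h import *
rows([(459.5,-120,200,81.36),(459.5,-120,53,81.36)])"
```

```text
slide [[32.4, -55.8, 66.9], [32.4, -55.8, 213.9]]
rot [[0.0, 0.0, -0.002], [0.0, 0.0, -0.002]]
t 3.22 pos [500.  -69.7 266.9] head 81.24 gap 46.2 F [-0.31  0.23  0.04] gf 0.0
```

Call:
send_rows --slide '[[32.4, -55.8, 67], [32.4, -55.8, 67], [32.4, -55.8, 67], [32.4, -55.8, 107], [32.4, -55.8, 140], [32.4, -55.8, 170], [32.4, -55.8, 200], [32.4, -55.8, 214], [32.4, -55.8, 214], [32.4, -55.8, 214], [32.4, -55.8, 214]]' --rot '[[0, 0, -0.002], [0, 0, -0.002], [0, 0, -0.002], [0, 0, -0.002], [0, 0, -0.002], [0, 0, -0.002], [0, 0, -0.002], [0, 0, -0.002], [0, 0, -0.002], [0, 0, -0.002], [0, 0, -0.002]]' --claw '[46, 46, 46, 46, 46, 46, 46, 46, 38, 32, 32]'

```text
time: 4.13
eef_pos: [0.4607, -0.1208, 0.0539]
ee_rot: [0.001, 0.076, 0.997, -0.0]
wrist_force: [0.1, 0.4, -0.4]
finger_gap: 0.033
gripper_force: 0.0
```

```bash
cat > e.py <<'E'
from h import *
import sys
p=np.load("track.npy"); yaw=p[2]
def path(s):  # s along centreline from (-90,-10); returns track x,y,heading(deg, track)
    L=np.pi*50
    def off(s): # lateral inside offset
        f=np.interp(s,[-30,30],[0,1])*np.interp(s,[L-30,L+30],[1,0]); return 4.6*f
    o=off(s)
    if s<0: return -90+o,-10+s,90
    if s>L: return 10+s-L,90-o,0
    a=s/100; r=100-o; return 10-r*np.cos(a),-10+r*np.sin(a),90-np.degrees(a)
def world(x,y,h,z):
    c,s_=np.cos(yaw),np.sin(yaw); return (p[0]+c*x-s_*y,p[1]+s_*x+c*y,z,h+np.degrees(yaw))
if __name__=="__main__":
    z=float(sys.argv[1]); ss=np.arange(float(sys.argv[2]),float(sys.argv[3])+.01,float(sys.argv[4]))
    rows([world(*path(s),z) for s in ss]); print(len(ss),ss[-1])
    t=Tq(bot.read_state())[:2,3]*1000-p[:2]; c,s_=np.cos(yaw),np.sin(yaw); print("tcp track",(c*t[0]+s_*t[1]).round(1),(-s_*t[0]+c*t[1]).round(1))
E
python3 e.py 53 -50 7 3
```

```text
slide [[1.4, 3.4, 0.9], [1.4, 6.4, 0.9], [1.4, 9.4, 0.9], [1.4, 12.4, 0.9], [1.4, 15.4, 0.9], [1.4, 18.4, 0.9], [1.4, 21.4, 0.9], [1.4, 24.4, 0.9], [1.1, 27.4, 0.9], [0.9, 30.4, 0.9], [0.7, 33.4, 0.9], [0.5, 36.4, 0.9], [0.2, 39.4, 0.9], [-0.0, 42.4, 0.9], [-0.2, 45.4, 0.9], [-0.5, 48.4, 0.9], [-0.7, 51.4, 0.9], [-0.9, 54.4, 0.9], [-1.2, 57.3, 0.9], [-1.6, 60.2, 0.9]]
rot [[-0.0, 0.002, -0.001], [-0.0, 0.002, -0.001], [-0.0, 0.002, -0.001], [-0.0, 0.002, -0.001], [-0.0, 0.002, -0.001], [-0.0, 0.002, -0.001], [-0.0, 0.002, -0.001], [-0.0, 0.002, -0.001], [-0.0, 0.002, -0.001], [-0.0, 0.002, -0.001], [-0.0, 0.002, -0.001], [-0.0, 0.002, -0.001], [-0.0, 0.002, -0.001], [-0.0, 0.002, -0.001], [-0.0, 0.002, -0.001], [-0.0, 0.002, -0.001], [-0.0, 0.002, -0.001], [-0.0, 0.002, 0.009], [-0.0, 0.002, 0.039], [-0.0, 0.002, 0.069]]
t 4.13 pos [ 460.7 -120.8   53.9] head 81.31 gap 33.0 F [ 0.09  0.43 -0.38] gf 0.0
20 7.0
tcp track -88.6 -63.4
```

Call:
send_rows --slide '[[1, 3, 1], [1, 6, 1], [1, 9, 1], [1, 12, 1], [1, 15, 1], [1, 18, 1], [1, 21, 1], [1, 24, 1], [1, 27, 1], [1, 30, 1], [0.5, 33, 1], [0.5, 36, 1], [0, 39, 1], [0, 42, 1], [0, 45, 1], [-0.5, 48, 1]]' --rot '[[0, 0, 0], [0, 0, 0], [0, 0, 0], [0, 0, 0], [0, 0, 0], [0, 0, 0], [0, 0, 0], [0, 0, 0], [0, 0, 0], [0, 0, 0], [0, 0, 0], [0, 0, 0], [0, 0, 0], [0, 0, 0], [0, 0, 0], [0, 0, 0]]' --claw '[32, 32, 32, 32, 32, 32, 32, 32, 32, 32, 32, 32, 32, 32, 32, 32]'

```text
time: 5.47
eef_pos: [0.4672, -0.0727, 0.0516]
ee_rot: [-0.0, 0.076, 0.997, 0.0]
wrist_force: [-0.8, -3.6, 2.3]
finger_gap: 0.0318
gripper_force: 2.0
```

```bash
cat > f.py <<'E'
from h import *
s=bot.read_state(); im,d=bot.read_camera("wrist"); T=w_from_c("wrist",s)
for r in bot.recognise("wrist","pipe_mid"): print(round(r["p"],2),tw(T,r["point"]).round(3))
import sys; cv2.imwrite("pics/%s.png"%sys.argv[1],im)
E
python3 f.py w2; python3 e.py 53 0 57 3
```

```text
0.93 [ 0.452 -0.069  0.044]
0.92 [ 0.347 -0.156  0.032]
slide [[-1.7, 4.5, -1.5], [-2.0, 7.4, -1.5], [-2.3, 10.3, -1.5], [-2.8, 13.2, -1.5], [-3.3, 16.1, -1.5], [-3.9, 18.9, -1.5], [-4.6, 21.7, -1.5], [-5.4, 24.5, -1.5], [-6.3, 27.3, -1.5], [-7.2, 30.0, -1.5], [-8.3, 32.7, -1.5], [-9.1, 35.4, -1.5], [-10.1, 38.1, -1.5], [-11.2, 40.8, -1.5], [-12.3, 43.4, -1.5], [-13.5, 46.0, -1.5], [-14.8, 48.5, -1.5], [-16.1, 51.1, -1.5], [-17.6, 53.5, -1.5], [-19.1, 56.0, -1.5]]
rot [[0.001, -0.001, -0.001], [0.001, -0.001, 0.029], [0.001, -0.001, 0.059], [0.001, -0.001, 0.089], [0.001, -0.001, 0.119], [0.001, -0.001, 0.149], [0.001, -0.001, 0.179], [0.001, -0.001, 0.209], [0.001, -0.001, 0.239], [0.001, -0.001, 0.269], [0.001, -0.001, 0.299], [0.001, -0.001, 0.329], [0.001, -0.001, 0.359], [0.001, -0.001, 0.389], [0.001, -0.001, 0.419], [0.001, -0.001, 0.449], [0.001, -0.001, 0.479], [0.001, -0.001, 0.509], [0.001, -0.001, 0.539], [0.001, -0.001, 0.569]]
t 5.57 pos [467.2 -72.3  51.5] head 81.31 gap 32.1 F [0.37 0.46 0.17] gf 0.05
20 57.0
tcp track -89.4 -14.5
```

View pics/w2.png

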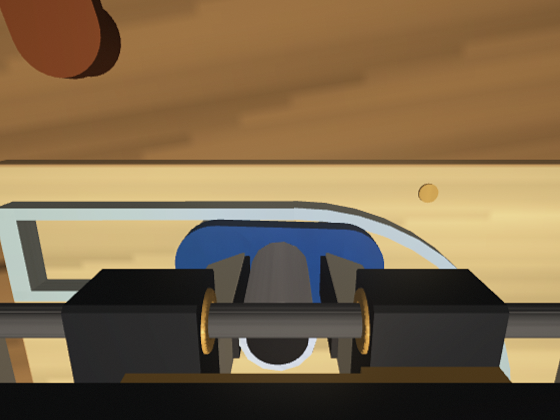

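The carrier rides flat between the fingers, with its deck at about (278,255) and the pipe between the pads. The push force is about 3.6 N. On into the bend.

Call:
send_rows --slide '[[-1.7, 4.5, -1], [-2, 7.4, -1], [-2.3, 10.3, -1], [-2.8, 13.2, -1], [-3.3, 16, -1], [-3.9, 19, -1], [-4.6, 21.7, -1], [-5.4, 24.5, -1], [-6.3, 27.3, -1], [-7.2, 30, -1], [-8.3, 32.7, -1], [-9.1, 35.4, -1], [-10.1, 38, -1], [-11.2, 40.8, -1], [-12.3, 43.4, -1], [-13.5, 46, -1], [-14.8, 48.5, -1], [-16, 51, -1], [-17.6, 53.5, -1], [-19, 56, -1]]' --rot '[[0, 0, 0], [0, 0, 0.03], [0, 0, 0.06], [0, 0, 0.09], [0, 0, 0.12], [0, 0, 0.15], [0, 0, 0.18], [0, 0, 0.21], [0, 0, 0.24], [0, 0, 0.27], [0, 0, 0.3], [0, 0, 0.33], [0, 0, 0.36], [0, 0, 0.39], [0, 0, 0.42], [0, 0, 0.45], [0, 0, 0.48], [0, 0, 0.51], [0, 0, 0.54], [0, 0, 0.57]]' --claw '[32, 32, 32, 32, 32, 32, 32, 32, 32, 32, 32, 32, 32, 32, 32, 32, 32, 32, 32, 32]'

```text
time: 7.23
eef_pos: [0.4938, -0.0203, 0.0524]
ee_rot: [-0.001, 0.354, 0.935, -0.0]
wrist_force: [-1.4, -3.7, 1.2]
finger_gap: 0.032
gripper_force: 2.1
```

```bash
python3 e.py 52.5 60 117 3
```

```text
slide [[-0.2, 3.7, -0.1], [-0.3, 6.6, -0.1], [-0.5, 9.4, -0.1], [-0.8, 12.3, -0.1], [-1.2, 15.1, -0.1], [-1.6, 17.9, -0.2], [-2.2, 20.7, -0.2], [-2.8, 23.5, -0.2], [-3.5, 26.3, -0.2], [-4.3, 29.1, -0.2], [-5.2, 31.8, -0.2], [-6.2, 34.5, -0.2], [-7.2, 37.1, -0.2], [-8.3, 39.8, -0.2], [-9.5, 42.4, -0.2], [-10.8, 44.9, -0.2], [-12.2, 47.4, -0.2], [-13.6, 49.9, -0.2], [-15.1, 52.4, -0.2], [-16.7, 54.8, -0.2]]
rot [[-0.001, -0.002, 0.028], [-0.001, -0.002, 0.058], [-0.001, -0.002, 0.088], [-0.001, -0.002, 0.118], [-0.001, -0.002, 0.148], [-0.001, -0.002, 0.178], [-0.001, -0.002, 0.208], [-0.001, -0.002, 0.238], [-0.001, -0.002, 0.268], [-0.002, -0.002, 0.298], [-0.002, -0.002, 0.328], [-0.002, -0.002, 0.358], [-0.002, -0.002, 0.388], [-0.002, -0.001, 0.418], [-0.002, -0.001, 0.448], [-0.002, -0.001, 0.478], [-0.002, -0.001, 0.508], [-0.002, -0.001, 0.538], [-0.002, -0.001, 0.568], [-0.002, -0.001, 0.598]]
t 7.23 pos [493.8 -20.3  52.4] head 48.56 gap 32.0 F [-1.42 -3.66  1.16] gf 2.12
20 117.0
tcp track -70.9 40.8
```

Call:
send_rows --slide '[[-0.2, 3.7, 0], [-0.3, 6.6, 0], [-0.5, 9.4, 0], [-0.8, 12.3, 0], [-1.2, 15, 0], [-1.6, 18, 0], [-2.2, 20.7, 0], [-2.8, 23.5, 0], [-3.5, 26.3, 0], [-4.3, 29, 0], [-5.2, 31.8, 0], [-6.2, 34.5, 0], [-7.2, 37, 0], [-8.3, 39.8, 0], [-9.5, 42.4, 0], [-10.8, 45, 0], [-12.2, 47.4, 0], [-13.6, 50, 0], [-15, 52.4, 0], [-16.7, 54.8, 0]]' --rot '[[0, 0, 0.03], [0, 0, 0.06], [0, 0, 0.09], [0, 0, 0.12], [0, 0, 0.15], [0, 0, 0.18], [0, 0, 0.21], [0, 0, 0.24], [0, 0, 0.27], [0, 0, 0.3], [0, 0, 0.33], [0, 0, 0.36], [0, 0, 0.39], [0, 0, 0.42], [0, 0, 0.45], [0, 0, 0.48], [0, 0, 0.51], [0, 0, 0.54], [0, 0, 0.57], [0, 0, 0.6]]' --claw '[32, 32, 32, 32, 32, 32, 32, 32, 32, 32, 32, 32, 32, 32, 32, 32, 32, 32, 32, 32]'

```text
time: 8.9
eef_pos: [0.5415, 0.0097, 0.0522]
ee_rot: [-0.002, 0.614, 0.789, -0.001]
wrist_force: [-3.9, -4.1, 2.6]
finger_gap: 0.0321
gripper_force: 2.6
```

```bash
python3 e.py 52.5 120 177 3
```

```text
slide [[-0.3, 3.8, -0.3], [-0.4, 6.7, -0.3], [-0.6, 9.5, -0.4], [-0.7, 12.4, -0.4], [-0.9, 15.3, -0.4], [-1.1, 18.2, -0.4], [-1.5, 21.0, -0.4], [-1.9, 23.9, -0.4], [-2.4, 26.8, -0.4], [-3.0, 29.6, -0.4], [-3.6, 32.5, -0.5], [-4.4, 35.3, -0.5], [-5.3, 38.1, -0.5], [-6.2, 40.9, -0.5], [-7.1, 43.8, -0.5], [-8.1, 46.6, -0.5], [-9.0, 49.5, -0.5], [-10.0, 52.3, -0.6], [-11.0, 55.2, -0.6], [-11.9, 58.1, -0.6]]
rot [[-0.004, -0.001, 0.028], [-0.004, -0.001, 0.058], [-0.004, -0.001, 0.088], [-0.004, -0.001, 0.118], [-0.004, -0.001, 0.148], [-0.004, -0.001, 0.178], [-0.004, -0.001, 0.208], [-0.004, -0.001, 0.238], [-0.004, -0.001, 0.268], [-0.004, -0.001, 0.298], [-0.004, -0.001, 0.328], [-0.004, -0.0, 0.358], [-0.004, -0.0, 0.388], [-0.004, -0.0, 0.398], [-0.004, -0.0, 0.398], [-0.004, -0.0, 0.398], [-0.004, -0.0, 0.398], [-0.004, -0.0, 0.398], [-0.004, -0.0, 0.398], [-0.004, -0.0, 0.398]]
t 8.9 pos [541.5   9.7  52.2] head 14.19 gap 32.1 F [-3.88 -4.07  2.58] gf 2.62
20 177.0
tcp track -28.2 77.7
```

Call:
send_rows --slide '[[-0.3, 3.8, 0], [-0.4, 6.7, 0], [-0.6, 9.5, 0], [-0.7, 12.4, 0], [-0.9, 15.3, 0], [-1.1, 18.2, 0], [-1.5, 21, 0], [-1.9, 23.9, 0], [-2.4, 26.8, 0], [-3, 29.6, 0], [-3.6, 32.5, 0], [-4.4, 35.3, 0], [-5.3, 38, 0], [-6.2, 41, 0], [-7.1, 43.8, 0], [-8.1, 46.6, 0], [-9, 49.5, 0], [-10, 52.3, 0], [-11, 55.2, 0], [-11.9, 58, 0]]' --rot '[[0, 0, 0.03], [0, 0, 0.06], [0, 0, 0.09], [0, 0, 0.12], [0, 0, 0.15], [0, 0, 0.18], [0, 0, 0.21], [0, 0, 0.24], [0, 0, 0.27], [0, 0, 0.3], [0, 0, 0.33], [0, 0, 0.36], [0, 0, 0.39], [0, 0, 0.4], [0, 0, 0.4], [0, 0, 0.4], [0, 0, 0.4], [0, 0, 0.4], [0, 0, 0.4], [0, 0, 0.4]]' --claw '[32, 32, 32, 32, 32, 32, 32, 32, 32, 32, 32, 32, 32, 32, 32, 32, 32, 32, 32, 32]'

```text
time: 10.57
eef_pos: [0.6027, 0.0123, 0.0526]
ee_rot: [-0.0, 0.758, 0.652, 0.0]
wrist_force: [-1.1, -0.3, -2.0]
finger_gap: 0.032
gripper_force: 1.0
```

```bash
python3 e.py 52.5 177 207 3
```

```text
slide [[-0.2, -2.0, 0.1], [-0.0, 1.0, 0.1], [0.2, 4.0, 0.1], [0.5, 7.0, 0.1], [0.5, 10.0, 0.1], [0.5, 13.0, 0.1], [0.5, 16.0, 0.1], [0.5, 19.0, 0.1], [0.5, 22.0, 0.1], [0.5, 25.0, 0.1], [0.5, 28.0, 0.1]]
rot [[-0.0, -0.0, -0.0], [-0.0, -0.0, -0.0], [-0.0, -0.0, -0.0], [-0.0, -0.0, -0.0], [-0.0, -0.0, -0.0], [-0.0, -0.0, -0.0], [-0.0, -0.0, -0.0], [-0.0, -0.0, -0.0], [-0.0, -0.0, -0.0], [-0.0, -0.0, -0.0], [-0.0, -0.0, -0.0]]
t 10.57 pos [602.7  12.3  52.6] head -8.64 gap 32.0 F [-1.14 -0.31 -2.01] gf 1.0
11 207.0
tcp track 31.9 89.5
```

Call:
send_rows --slide '[[0, 3, 0], [0.2, 6, 0], [0.5, 9, 0], [0.5, 12, 0], [0.5, 15, 0], [0.5, 18, 0], [0.5, 21, 0], [0.5, 24, 0], [0.5, 26, 0], [0.5, 28, 0], [0.5, 30, 0], [0.5, 31, 0], [0.5, 32, 0], [0.5, 33, 0]]' --rot '[[0, 0, 0], [0, 0, 0], [0, 0, 0], [0, 0, 0], [0, 0, 0], [0, 0, 0], [0, 0, 0], [0, 0, 0], [0, 0, 0], [0, 0, 0], [0, 0, 0], [0, 0, 0], [0, 0, 0], [0, 0, 0]]' --claw '[32, 32, 32, 32, 32, 32, 32, 32, 32, 32, 32, 32, 32, 32]'

```text
time: 11.73
eef_pos: [0.6352, 0.0078, 0.0527]
ee_rot: [-0.0, 0.758, 0.652, -0.0]
wrist_force: [-1.8, 0.2, -2.0]
finger_gap: 0.0317
gripper_force: 1.1
```

```bash
python3 e.py 52.5 207 209 3; python3 f.py w3
```

```text
slide [[0.1, -4.7, 0.2]]
rot [[-0.0, -0.0, -0.0]]
t 11.73 pos [635.2   7.8  52.7] head -8.65 gap 31.7 F [-1.81  0.19 -2.02] gf 1.1
1 207.0
tcp track 64.6 89.9
0.59 [0.634 0.024 0.047]
```

View pics/w3.png

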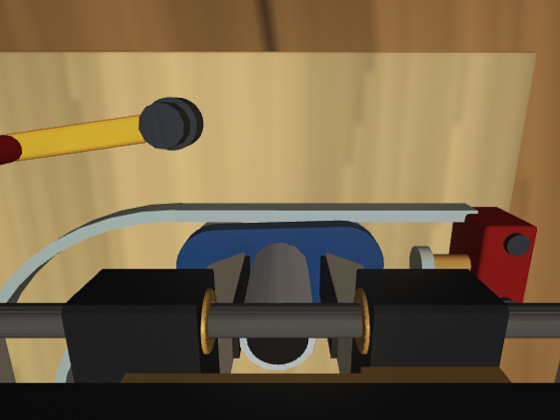

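The screw head at (412,258) is about 14 mm ahead of the deck front at (382,262). I'll approach slowly.

Call:
send_rows --slide '[[0, 1.5, 0], [0, 3, 0], [0, 4.5, 0], [0, 6, 0], [0, 7.5, 0], [0, 8.5, 0], [0, 9.5, 0], [0, 10.5, 0], [0, 11, 0]]' --rot '[[0, 0, 0], [0, 0, 0], [0, 0, 0], [0, 0, 0], [0, 0, 0], [0, 0, 0], [0, 0, 0], [0, 0, 0], [0, 0, 0]]' --claw '[32, 32, 32, 32, 32, 32, 32, 32, 32]'

```text
time: 12.58
eef_pos: [0.6462, 0.0061, 0.0528]
ee_rot: [0.0, 0.758, 0.652, 0.0]
wrist_force: [-2.6, 0.4, 0.6]
finger_gap: 0.0323
gripper_force: 1.4
```

Call:
send_rows --slide '[[0, 0.4, 0], [0, 0.8, 0], [0, 1.2, 0]]' --rot '[[0, 0, 0], [0, 0, 0], [0, 0, 0]]' --claw '[32, 32, 32]'

```text
time: 12.83
eef_pos: [0.6472, 0.0059, 0.0527]
ee_rot: [-0.0, 0.758, 0.652, 0.0]
wrist_force: [-2.6, 0.8, 0.4]
finger_gap: 0.0321
gripper_force: 1.4
```

Call:
send_rows --slide '[[0, 0.4, 0], [0, 0.8, 0]]' --rot '[[0, 0, 0], [0, 0, 0]]' --claw '[32, 32]'

```text
time: 13.0
eef_pos: [0.648, 0.0058, 0.0528]
ee_rot: [-0.0, 0.758, 0.652, 0.0]
wrist_force: [-2.0, 0.5, 0.4]
finger_gap: 0.0319
gripper_force: 1.4
```

Call:
send_rows --slide '[[0, 0.3, 0], [0, 0.6, 0]]' --rot '[[0, 0, 0], [0, 0, 0]]' --claw '[32, 32]'

```text
time: 13.17
eef_pos: [0.6486, 0.0057, 0.0528]
ee_rot: [-0.0, 0.758, 0.652, 0.0]
wrist_force: [-2.4, 1.3, -0.0]
finger_gap: 0.0321
gripper_force: 1.4
```

Call:
send_rows --slide '[[0, 0.3, 0], [0, 0.6, 0]]' --rot '[[0, 0, 0], [0, 0, 0]]' --claw '[32, 32]'

```text
time: 13.33
eef_pos: [0.6492, 0.0056, 0.0527]
ee_rot: [-0.0, 0.758, 0.652, 0.0]
wrist_force: [-3.3, 1.1, 1.6]
finger_gap: 0.032
gripper_force: 1.4
```

Call:
send_rows --slide '[[0, 0.3, 0], [0, 0.5, 0]]' --rot '[[0, 0, 0], [0, 0, 0]]' --claw '[32, 32]'

```text
time: 13.5
eef_pos: [0.6497, 0.0055, 0.0528]
ee_rot: [0.0, 0.758, 0.652, 0.0]
wrist_force: [-1.8, 0.8, 0.8]
finger_gap: 0.0319
gripper_force: 1.5
```

Call:
send_rows --slide '[[0, 0.3, 0], [0, 0.5, 0]]' --rot '[[0, 0, 0], [0, 0, 0]]' --claw '[32, 32]'

```text
time: 13.67
eef_pos: [0.6502, 0.0055, 0.0527]
ee_rot: [0.0, 0.758, 0.652, 0.0]
wrist_force: [-3.4, 0.4, -0.2]
finger_gap: 0.0322
gripper_force: 1.5
```

Call:
send_rows --slide '[[0, 0.3, 0], [0, 0.5, 0]]' --rot '[[0, 0, 0], [0, 0, 0]]' --claw '[32, 32]'

```text
time: 13.83
eef_pos: [0.6507, 0.0054, 0.0527]
ee_rot: [-0.0, 0.758, 0.652, 0.0]
wrist_force: [-3.5, 0.5, 0.6]
finger_gap: 0.0319
gripper_force: 1.5
```

Call:
send_rows --slide '[[0, 0.3, 0], [0, 0.5, 0]]' --rot '[[0, 0, 0], [0, 0, 0]]' --claw '[32, 32]'

```text
time: 14.0
eef_pos: [0.6512, 0.0053, 0.0528]
ee_rot: [-0.0, 0.758, 0.652, 0.0]
wrist_force: [-1.9, 0.7, 1.7]
finger_gap: 0.032
gripper_force: 1.5
```

```bash
python3 f.py w4; python3 -c "
import cv2
im=cv2.imread('pics/w4.png')[190:320,330:530]; cv2.imwrite('pics/w4c.png',cv2.resize(im,None,fx=3.5,fy=3.5,interpolation=2))"
```

```text
0.59 [0.65  0.018 0.044]
```

View pics/w4c.png

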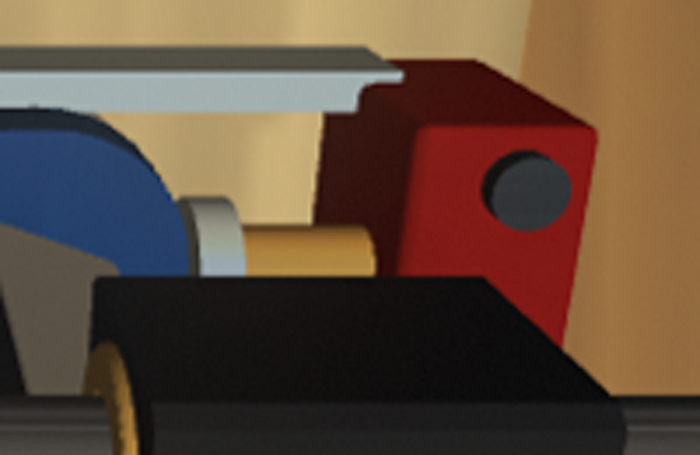

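The crop shows the deck's nose practically at the screw head, around crop (190,260). I'll feel forward in small steps.

Call:
send_rows --slide '[[0, 0.3, 0], [0, 0.3, 0]]' --rot '[[0, 0, 0], [0, 0, 0]]' --claw '[32, 32]'

```text
time: 14.27
eef_pos: [0.6515, 0.0053, 0.0528]
ee_rot: [0.0, 0.758, 0.652, 0.0]
wrist_force: [-2.7, 0.5, 1.0]
finger_gap: 0.0321
gripper_force: 1.5
```

Call:
send_rows --slide '[[0, 0.3, 0], [0, 0.3, 0]]' --rot '[[0, 0, 0], [0, 0, 0]]' --claw '[32, 32]'

```text
time: 14.43
eef_pos: [0.6518, 0.0052, 0.0527]
ee_rot: [0.0, 0.758, 0.652, 0.0]
wrist_force: [-2.7, -0.1, 0.6]
finger_gap: 0.032
gripper_force: 1.5
```

Call:
send_rows --slide '[[0, 0.3, 0], [0, 0.3, 0]]' --rot '[[0, 0, 0], [0, 0, 0]]' --claw '[32, 32]'

```text
time: 14.6
eef_pos: [0.6519, 0.0052, 0.0527]
ee_rot: [-0.0, 0.758, 0.652, -0.0]
wrist_force: [-3.4, 0.3, 2.4]
finger_gap: 0.032
gripper_force: 2.0
```

Call:
send_rows --slide '[[0, 0.2, 0], [0, 0.2, 0]]' --rot '[[0, 0, 0], [0, 0, 0]]' --claw '[32, 32]'

```text
time: 14.77
eef_pos: [0.6519, 0.0052, 0.0527]
ee_rot: [-0.0, 0.758, 0.652, -0.0]
wrist_force: [-5.1, 1.1, 2.4]
finger_gap: 0.0322
gripper_force: 2.5
```

Call:
send_rows --slide '[[0, 0.2, 0], [0, 0.2, 0]]' --rot '[[0, 0, 0], [0, 0, 0]]' --claw '[32, 32]'

```text
time: 14.93
eef_pos: [0.6519, 0.0052, 0.0527]
ee_rot: [-0.0, 0.758, 0.652, -0.0]
wrist_force: [-4.7, 0.9, 2.9]
finger_gap: 0.0318
gripper_force: 2.8
```

Call:
send_rows --slide '[[0, 0.2, 0], [0, 0.4, 0], [0, 0.4, 0]]' --rot '[[0, 0, 0], [0, 0, 0], [0, 0, 0]]' --claw '[32, 32, 32]'

```text
time: 15.18
eef_pos: [0.6519, 0.0052, 0.0527]
ee_rot: [-0.001, 0.758, 0.652, -0.001]
wrist_force: [-7.4, 1.2, 4.2]
finger_gap: 0.0318
gripper_force: 3.5
```

Call:
send_rows --slide '[[0, 0, 0], [0, 0, 0]]' --rot '[[0, 0, 0], [0, 0, 0]]' --claw '[32, 32]'

```text
time: 15.35
eef_pos: [0.652, 0.0052, 0.0527]
ee_rot: [-0.001, 0.758, 0.652, -0.001]
wrist_force: [-7.3, 1.3, 3.2]
finger_gap: 0.0319
gripper_force: 3.5
```

Call:
send_rows --slide '[[0, 0.2, 0], [0, 0.2, 0], [0, 0.2, 0], [0, 0.2, 0], [0, 0.2, 0], [0, 0.2, 0], [0, 0.2, 0], [0, 0.2, 0]]' --rot '[[0, 0, 0], [0, 0, 0], [0, 0, 0], [0, 0, 0], [0, 0, 0], [0, 0, 0], [0, 0, 0], [0, 0, 0]]' --claw '[32, 32, 32, 32, 32, 32, 32, 32]'

```text
time: 16.02
eef_pos: [0.652, 0.0052, 0.0527]
ee_rot: [-0.001, 0.758, 0.652, -0.001]
wrist_force: [-7.2, 2.1, 3.9]
finger_gap: 0.0321
gripper_force: 3.8
```

Call:
send_rows --slide '[[0, 0.2, 0], [0, 0.2, 0], [0, 0.2, 0]]' --rot '[[0, 0, 0], [0, 0, 0], [0, 0, 0]]' --claw '[32, 32, 32]'

```text
time: 16.27
eef_pos: [0.652, 0.0052, 0.0527]
ee_rot: [-0.001, 0.758, 0.652, -0.001]
wrist_force: [-8.6, 0.9, 4.3]
finger_gap: 0.0321
gripper_force: 4.2
```

Call:
send_rows --slide '[[0, 0.3, 0], [0, 0.3, 0], [0, 0.3, 0], [0, 0.3, 0], [0, 0.3, 0], [0, 0.3, 0], [0, 0.3, 0], [0, 0.3, 0]]' --rot '[[0, 0, 0], [0, 0, 0], [0, 0, 0], [0, 0, 0], [0, 0, 0], [0, 0, 0], [0, 0, 0], [0, 0, 0]]' --claw '[32, 32, 32, 32, 32, 32, 32, 32]'

```text
time: 16.93
eef_pos: [0.652, 0.0052, 0.0527]
ee_rot: [-0.001, 0.758, 0.652, -0.001]
wrist_force: [-9.7, 0.3, 4.9]
finger_gap: 0.0322
gripper_force: 4.7
```

```bash
python3 e.py 52.5 207 209 3
```

```text
slide [[0.1, -21.7, 0.2]]
rot [[-0.004, 0.0, -0.0]]
t 16.93 pos [652.    5.2  52.7] head -8.64 gap 32.2 F [-9.74  0.34  4.93] gf 4.67
1 207.0
tcp track 81.7 89.9
```

Call:
send_rows --slide '[[0, -2, 0], [0, -4, 0], [0, -4.2, 0], [0, -4.2, 0], [0, -4.2, 0], [0, -4.2, -10], [0, -4.2, -35], [0, -4.2, -65], [0, -4.2, -95], [0, -4.2, -100], [0, -4.2, -100]]' --rot '[[0, 0, 0], [0, 0, 0], [0, 0, 0], [0, 0, 0], [0, 0, 0], [0, 0, 0], [0, 0, 0], [0, 0, 0], [0, 0, 0], [0, 0, 0], [0, 0, 0]]' --claw '[32, 32, 38, 44, 46, 46, 46, 46, 46, 46, 46]'

```text
time: 17.85
eef_pos: [0.6511, 0.0054, 0.1564]
ee_rot: [0.002, 0.758, 0.652, 0.002]
wrist_force: [-0.4, -0.4, -0.7]
finger_gap: 0.0462
gripper_force: 0.0
```

```bash
cat > k.py <<'E'
from e import *
def peg(th,r=68): return world(12-r*np.cos(th),157-r*np.sin(th),np.degrees(th)-90,0)
if __name__=="__main__":
    z,a,b,n=[float(v) for v in sys.argv[1:5]]
    rows([(*peg(t)[:2],z,peg(t)[3]) for t in np.linspace(a,b,int(n))])
E
python3 k.py 150 .13 .13 1
```

```text
slide [[58.2, -136.2, 5.5]]
rot [[0.005, -0.005, 1.441]]
t 17.85 pos [651.1   5.4 156.4] head -8.65 gap 46.2 F [-0.39 -0.35 -0.68] gf 0.0
```

Call:
send_rows --slide '[[10, -23, 0], [20, -46, 0], [30, -70, 0], [40, -93, 0], [50, -116, 0], [58.2, -136.2, 0], [58.2, -136.2, 0], [58.2, -136.2, 0], [58.2, -136.2, 0], [58.2, -136.2, 0], [58.2, -136.2, 0], [58.2, -136.2, 0], [58.2, -136.2, 0], [58.2, -136.2, 0], [58.2, -136.2, 0]]' --rot '[[0, 0, 0.12], [0, 0, 0.24], [0, 0, 0.36], [0, 0, 0.48], [0, 0, 0.6], [0, 0, 0.72], [0, 0, 0.84], [0, 0, 0.96], [0, 0, 1.08], [0, 0, 1.2], [0, 0, 1.32], [0, 0, 1.44], [0, 0, 1.44], [0, 0, 1.44], [0, 0, 1.44]]' --claw '[46, 46, 46, 46, 46, 46, 46, 46, 46, 46, 46, 46, 46, 46, 46]'

```text
time: 19.1
eef_pos: [0.5231, 0.0836, 0.1521]
ee_rot: [-0.0, 1.0, -0.008, -0.001]
wrist_force: [0.1, -0.6, 1.0]
finger_gap: 0.0458
gripper_force: 0.0
```

```bash
python3 f.py w5; python3 k.py 56 .13 .13 1; python3 -c "
from h import *
T=w_from_c('wrist',bot.read_state())
for n in ('keeper_tab','carrier'):
  for r in bot.recognise('wrist',n): print(n,round(r['p'],2),tw(T,r['point']).round(4))"
```

```text
0.94 [0.633 0.017 0.049]
0.68 [ 0.367 -0.15   0.028]
slide [[2.0, 0.1, 96.4]]
rot [[-0.0, 0.001, 0.003]]
t 19.2 pos [523.3  83.6 152.4] head -91.03 gap 45.7 F [-1.17 -0.37  0.79] gf 0.0
keeper_tab 0.68 [0.5603 0.0858 0.0479]
carrier 0.83 [0.6378 0.0164 0.0464]
carrier 0.61 [ 0.3628 -0.1553  0.0207]
```

View pics/w5.png

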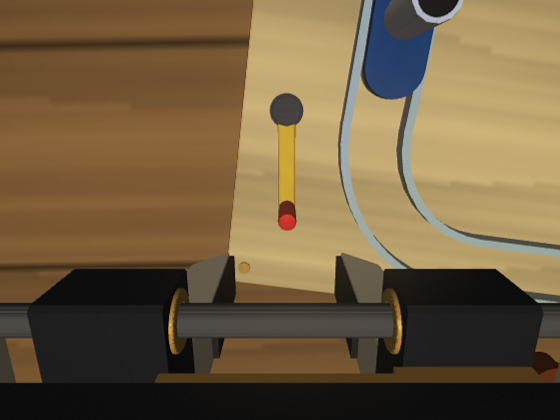

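The peg top is at (287,222), centred between the fingers, and the carrier stays at the stop. I'll check the peg position and then descend.

```bash
python3 -c "
from h import *
T=w_from_c('wrist',bot.read_state()); print(px2w('wrist',T,287,222,.081))
print(px2w('wrist',T,287,109,.05))"
```

```text
[0.52518902 0.08243242 0.081     ]
[0.5945636  0.08111822 0.05      ]
```

Call:
send_rows --slide '[[2, 1, 20], [2, 1, 55], [2, 1, 80], [2, 1, 95], [2, 1, 96], [2, 1, 96], [2, 1, 96]]' --rot '[[0, 0, 0], [0, 0, 0], [0, 0, 0], [0, 0, 0], [0, 0, 0], [0, 0, 0], [0, 0, 0]]' --claw '[46, 46, 46, 46, 36, 26, 20]'

```text
time: 19.88
eef_pos: [0.5263, 0.0826, 0.0577]
ee_rot: [-0.0, 1.0, -0.01, 0.001]
wrist_force: [1.0, -0.4, 0.7]
finger_gap: 0.0306
gripper_force: 0.0
```

```bash
python3 k.py 56 .16 .92 20
```

```text
slide [[-1.1, 1.2, 1.7], [-0.9, 3.9, 1.7], [-0.7, 6.6, 1.7], [-0.3, 9.3, 1.7], [0.1, 12.0, 1.7], [0.7, 14.7, 1.7], [1.3, 17.3, 1.7], [2.1, 19.9, 1.7], [3.0, 22.5, 1.7], [4.0, 25.0, 1.7], [5.1, 27.5, 1.7], [6.2, 30.0, 1.7], [7.5, 32.4, 1.7], [8.9, 34.7, 1.8], [10.4, 37.0, 1.8], [11.9, 39.2, 1.8], [13.6, 41.4, 1.8], [15.3, 43.5, 1.8], [17.1, 45.5, 1.8], [19.0, 47.5, 1.8]]
rot [[-0.0, -0.002, -0.029], [-0.0, -0.002, -0.069], [-0.0, -0.002, -0.109], [-0.0, -0.002, -0.149], [0.0, -0.002, -0.189], [0.0, -0.002, -0.229], [0.0, -0.002, -0.269], [0.0, -0.002, -0.309], [0.0, -0.002, -0.349], [0.0, -0.002, -0.389], [0.0, -0.002, -0.429], [0.0, -0.002, -0.469], [0.0, -0.002, -0.509], [0.0, -0.002, -0.549], [0.0, -0.002, -0.589], [0.0, -0.002, -0.629], [0.0, -0.002, -0.669], [0.0, -0.002, -0.709], [0.001, -0.002, -0.749], [0.001, -0.002, -0.789]]
t 19.88 pos [526.3  82.6  57.7] head -91.14 gap 30.6 F [ 1.04 -0.39  0.73] gf 0.0
```

Call:
send_rows --slide '[[-1, 1.2, 1], [-0.9, 3.9, 1], [-0.7, 6.6, 1], [-0.3, 9.3, 1], [0, 12, 1], [0.7, 14.7, 1], [1.3, 17.3, 1], [2.1, 19.9, 1], [3, 22.5, 1], [4, 25, 1], [5.1, 27.5, 1], [6.2, 30, 1], [7.5, 32.4, 1], [8.9, 34.7, 1], [10.4, 37, 1], [11.9, 39.2, 1], [13.6, 41.4, 1], [15.3, 43.5, 1], [17, 45.5, 1], [19, 47.5, 1]]' --rot '[[0, 0, -0.03], [0, 0, -0.07], [0, 0, -0.11], [0, 0, -0.15], [0, 0, -0.19], [0, 0, -0.23], [0, 0, -0.27], [0, 0, -0.31], [0, 0, -0.35], [0, 0, -0.39], [0, 0, -0.43], [0, 0, -0.47], [0, 0, -0.51], [0, 0, -0.55], [0, 0, -0.59], [0, 0, -0.63], [0, 0, -0.67], [0, 0, -0.71], [0, 0, -0.75], [0, 0, -0.79]]' --claw '[20, 20, 20, 20, 20, 20, 20, 20, 20, 20, 20, 20, 20, 20, 20, 20, 20, 20, 20, 20]'

```text
time: 21.55
eef_pos: [0.5441, 0.0347, 0.0574]
ee_rot: [0.0, 0.926, 0.377, 0.001]
wrist_force: [-0.1, -0.6, 0.9]
finger_gap: 0.0202
gripper_force: 0.6
```

```bash
python3 k.py 56 .96 1.56 16
```

```text
slide [[0.3, 2.8, 1.4], [0.4, 5.5, 1.4], [0.7, 8.2, 1.4], [1.1, 10.9, 1.4], [1.5, 13.6, 1.4], [2.1, 16.3, 1.4], [2.8, 18.9, 1.4], [3.6, 21.5, 1.4], [4.5, 24.1, 1.4], [5.5, 26.6, 1.4], [6.6, 29.1, 1.4], [7.8, 31.5, 1.4], [9.1, 33.9, 1.4], [10.5, 36.2, 1.4], [12.0, 38.5, 1.5], [13.6, 40.7, 1.5]]
rot [[0.001, -0.001, -0.037], [0.001, -0.001, -0.077], [0.002, -0.001, -0.117], [0.002, -0.001, -0.157], [0.002, -0.001, -0.197], [0.002, -0.001, -0.237], [0.002, -0.001, -0.277], [0.002, -0.001, -0.317], [0.002, -0.001, -0.357], [0.002, -0.001, -0.397], [0.002, -0.001, -0.437], [0.002, -0.001, -0.477], [0.002, -0.001, -0.517], [0.002, -0.001, -0.557], [0.002, -0.001, -0.597], [0.002, -0.001, -0.637]]
t 21.55 pos [544.1  34.7  57.4] head -45.76 gap 20.2 F [-0.14 -0.64  0.91] gf 0.59
```

Call:
send_rows --slide '[[0.3, 2.8, 1], [0.4, 5.5, 1], [0.7, 8.2, 1], [1.1, 10.9, 1], [1.5, 13.6, 1], [2.1, 16.3, 1], [2.8, 18.9, 1], [3.6, 21.5, 1], [4.5, 24, 1], [5.5, 26.6, 1], [6.6, 29, 1], [7.8, 31.5, 1], [9.1, 33.9, 1], [10.5, 36.2, 1], [12, 38.5, 1], [13.6, 40.7, 1]]' --rot '[[0, 0, -0.04], [0, 0, -0.08], [0, 0, -0.12], [0, 0, -0.16], [0, 0, -0.2], [0, 0, -0.24], [0, 0, -0.28], [0, 0, -0.32], [0, 0, -0.36], [0, 0, -0.4], [0, 0, -0.44], [0, 0, -0.48], [0, 0, -0.52], [0, 0, -0.56], [0, 0, -0.6], [0, 0, -0.64]]' --claw '[20, 20, 20, 20, 20, 20, 20, 20, 20, 20, 20, 20, 20, 20, 20, 20]'

```text
time: 22.88
eef_pos: [0.5824, 0.0149, 0.0565]
ee_rot: [0.001, 0.761, 0.649, 0.001]
wrist_force: [-0.8, -0.3, 0.2]
finger_gap: 0.0204
gripper_force: 0.5
```

Call:
send_rows --slide '[[0, 0.7, 0], [0, 1.4, 0], [0, 2, 0]]' --rot '[[0, 0, 0], [0, 0, 0], [0, 0, 0]]' --claw '[20, 20, 20]'

```text
time: 23.13
eef_pos: [0.584, 0.0146, 0.0557]
ee_rot: [0.0, 0.762, 0.648, 0.001]
wrist_force: [-0.3, -0.3, 0.8]
finger_gap: 0.0203
gripper_force: 0.5
```

Call:
send_rows --slide '[[0, 0.5, 0], [0, 1, 0]]' --rot '[[0, 0, 0], [0, 0, 0]]' --claw '[20, 20]'

```text
time: 23.3
eef_pos: [0.5846, 0.0145, 0.055]
ee_rot: [0.0, 0.762, 0.648, 0.0]
wrist_force: [-0.7, -0.5, 0.5]
finger_gap: 0.0201
gripper_force: 0.5
```

Call:
send_rows --slide '[[0, 0.5, 0], [0, 1, 0]]' --rot '[[0, 0, 0], [0, 0, 0]]' --claw '[20, 20]'

```text
time: 23.47
eef_pos: [0.5855, 0.0143, 0.0548]
ee_rot: [-0.0, 0.762, 0.648, 0.0]
wrist_force: [-2.0, -0.9, 0.6]
finger_gap: 0.0198
gripper_force: 0.5
```

Call:
send_rows --slide '[[0, 0.5, 0], [0, 1, 0]]' --rot '[[0, 0, 0], [0, 0, 0]]' --claw '[20, 20]'

```text
time: 23.63
eef_pos: [0.5865, 0.0141, 0.0547]
ee_rot: [-0.0, 0.762, 0.648, -0.0]
wrist_force: [-1.6, -0.9, 1.8]
finger_gap: 0.0203
gripper_force: 0.5
```

```bash
python3 e.py 56 207 208 3
```

```text
slide [[1.6, 44.3, -1.3]]
rot [[-0.0, -0.0, -0.01]]
t 23.63 pos [586.5  14.1  54.7] head -9.23 gap 20.3 F [-1.57 -0.87  1.76] gf 0.48
1 207.0
tcp track 15.6 88.8
```

Call:
send_rows --slide '[[0, 0.5, 0], [0, 0.8, 0]]' --rot '[[0, 0, 0], [0, 0, 0]]' --claw '[20, 20]'

```text
time: 23.8
eef_pos: [0.587, 0.014, 0.0546]
ee_rot: [-0.0, 0.762, 0.648, -0.0]
wrist_force: [-3.4, -0.6, 1.3]
finger_gap: 0.0202
gripper_force: 1.5
```

Call:
send_rows --slide '[[0, 0.5, 0], [0, 0.8, 0]]' --rot '[[0, 0, 0], [0, 0, 0]]' --claw '[20, 20]'

```text
time: 23.97
eef_pos: [0.5871, 0.014, 0.0545]
ee_rot: [-0.001, 0.762, 0.648, -0.001]
wrist_force: [-5.9, -0.2, 4.6]
finger_gap: 0.02
gripper_force: 3.0
```

Call:
send_rows --slide '[[0, 0.5, 0], [0, 0.8, 0]]' --rot '[[0, 0, 0], [0, 0, 0]]' --claw '[20, 20]'

```text
time: 24.13
eef_pos: [0.5871, 0.014, 0.0545]
ee_rot: [-0.001, 0.762, 0.648, -0.001]
wrist_force: [-8.1, 0.0, 5.6]
finger_gap: 0.02
gripper_force: 4.2
```

The stop is reached, with TCP steady and force rising. Now I back off centred, open and lift.

Call:
send_rows --slide '[[0, -3, 0], [0, -6, 0], [0, -6, 0], [0, -6, 0], [0, -6, 0], [0, -6, -15], [0, -6, -45], [0, -6, -75], [0, -6, -105], [0, -6, -140], [-60, -50, -170], [-100, -80, -190], [-100, -80, -190], [-100, -80, -190], [-100, -80, -190], [-100, -80, -190]]' --rot '[[0, 0, 0], [0, 0, 0], [0, 0, 0], [0, 0, 0], [0, 0, 0], [0, 0, 0], [0, 0, 0], [0, 0, 0], [0, 0, 0], [0, 0, 0], [0, 0, 0], [0, 0, 0], [0, 0, 0], [0, 0, 0], [0, 0, 0], [0, 0, 0]]' --claw '[20, 20, 24, 30, 32, 32, 32, 32, 32, 32, 32, 32, 32, 32, 32, 32]'

```text
time: 25.47
eef_pos: [0.4943, -0.0722, 0.2449]
ee_rot: [0.0, 0.762, 0.647, 0.001]
wrist_force: [0.8, 0.7, 0.1]
finger_gap: 0.0324
gripper_force: 0.0
```

```bash
python3 f.py w6; python3 -c "
from h import *
s=bot.read_state(); print(s['eef_pos'],s['wrist_force'])
im,_=bot.read_camera('scene'); cv2.imwrite('pics/s2.png',cv2.resize(im[170:340,120:380],None,fx=3,fy=3,interpolation=2))"
```

```text
0.63 [ 0.344 -0.141  0.027]
[ 0.4944955  -0.07139555  0.24397755] [-0.10370815  0.2443156   0.24224992]
```

View pics/w6.png

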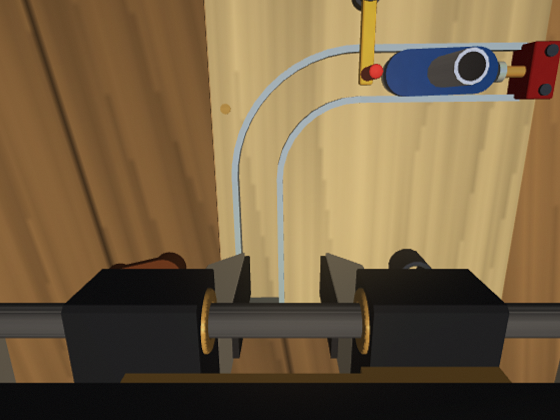

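View pics/s2.png

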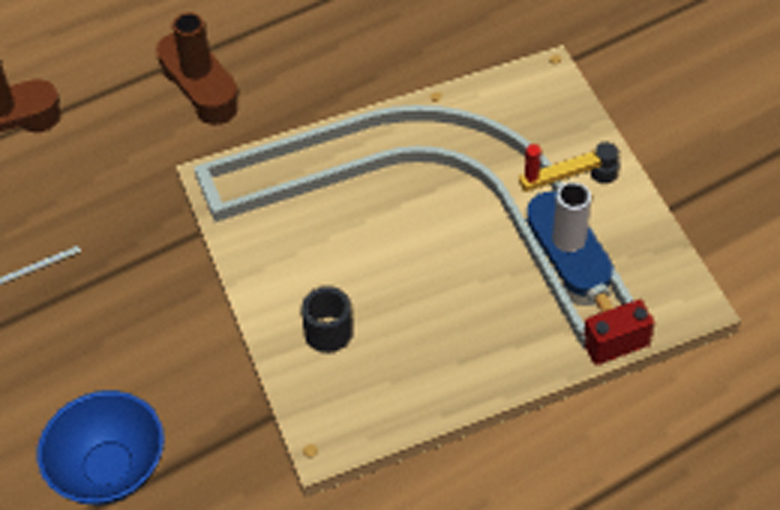

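In the wrist view the keeper lies squarely across the channel at (368,50), behind the carrier, and the carrier is against the screw at (500,70). The scene crop shows the coupling, dish and look-alikes undisturbed, and the gripper is clear of everything.

```bash
python3 -c "
from bench import bot
print(bot.hand_in())"
```

```text
the job is handed in; nothing more can be done
None
```

I pressed the carrier home against the stop screw (7 to 10 N at the wrist, about 1.5 s), swung the keeper across behind it to its stop, released everything, and handed the job in at about 26 s; no verdict was returned.

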